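# Close the filter holder and hold the sampling pump drawn to the clip

## Robot

A 6-joint arm with a two-finger parallel gripper is mounted at the origin on a cart in front of the work surface, level with it; the furniture and walls round the work are solid. World frame = base frame: x ahead of the robot, y to its left, z up, the work surface at z = 0. Lengths are in m, angles in degrees, forces in N, time in s.
With the tool pointing down it reaches from about 0.25 to 0.775 m from the base axis. Payload 4 kg.
Tool frame: the origin (TCP) lies between the finger pads; the fingertips stand 11 mm ahead of it and the grasp point (between the pads) lies 8 mm behind it (robot.nose_length is the distance from the TCP to the fingertips, in m); z points along the fingers, y is the direction in which the jaws open and shut (so a half turn about z gives the same grasp; the last joint's range is limited). The gripper opens to 85 mm and grips with 20 to 120 N. Pads are 22 mm wide; open, the fingers measure 114 mm over their backs; the gripper's body (76 mm by 85 mm) begins 54 mm behind the grasp point. The pads swing forward as they close: fully open they stand 13 mm farther back than shut.
Start: joints at [58.665, 4.996, 78.535, -0, 96.463, -5.907], TCP at [0.236, 0.497, 0.242] pointing down, gripper open.
Joint ranges: [-177.83, 177.83], [-43.37, 116.18], [15.69, 146.23], [-61.86, 241.86], [9.47, 152.12], [-147.06, 147.06]. Speed limits (degrees/s): [159.86, 159.86, 180, 180, 180, 180].

## Interface

Orientations are given as a 3x3 rotation matrix whose columns are the frame's x, y, z axes.
In Python, from workcell import robot, viewer, outline_of, place_of gives the robot as it stands.
- The arm moves only by the tool apply_moves, never from a script. Its arguments are lists of equal length, an entry for each row: "offset": the shift along the tool's x, y, z in cm, a list of three; "turn": the turn, a rotation vector about the tool's x, y, z in degrees, a list of three; "hand": the opening, from 0 (shut) to 1 (fully open). A call has 1 to 8 rows; each row is the pose to reach, as a shift and turn from the pose commanded when the call began, along the tool's axes at that moment; what a row does not reach only later rows make up. A row lasts 1/10 s, in which the tool goes at most 50 mm and 8.59 degrees, less where a joint would pass 70% of its speed; a pose out of reach is approached as far as the arm can. A call with a gripper value outside its range is refused whole. The fingers move at their own pace and stop on an object; the grip force is fixed at half the most. Time passes only in rows, so rows that repeat a pose let the fingers close. It gives the time, the measured TCP pose, the force and the opening at its end, in the units of the state.
- robot.sense(): the state, without advancing time (a new reading comes with each control period).
- viewer.get_image(name): name is "scene" or "top" or "wrist"; returns the picture (400x640x3 uint8, red, green, blue); there is no depth.
- viewer.calibration(name): a dict with "K" (3x3 intrinsics, pixels), "rvec" (rotation vector, rad) and "tvec" (3), from world to camera coordinates, as OpenCV has them. Camera axes: x right, y down, z forward; pixel columns grow to the right and rows downward; lengths in m; the calibration is good to about 2 mm. A picture is of the moment at which its call begins: read the wrist's pose just before it. calibration takes no time and is no camera call; for the wrist camera it gives the pose at the moment of the call.
- robot.finish_job(): hands the job in, once; it reports no verdict.
Trained networks look in the newest picture that a camera, given by its name, has taken for a name from the list of things; names that differ only in an ending like _2 or _b are one class to them, and where a whole thing is asked for, a point or a joint stands for the part that bears it (a point fixed in the world has none). Each returns a list of dicts, best first, with "p" (0 to 1); they miss things now and then, are a little off and sometimes report something else, mostly with a low value. They report only what shows in the picture. A call takes as long as a camera call.
- outline_of(camera, query): "region" (400x640 bool, what is visible of it) and "box" ([left, top, width, height] in pixels, round what is visible of it).
- place_of(camera, query): "position" ([row, column] in pixels: a listed point, or the origin of a listed thing).
The state is a dict: "t": time; "q": joint angles; "qvel": joint speeds; "effort": joint torques, N m; "eef_pos": TCP position; "ee_rot": TCP orientation; "contact_force": force on the tool from outside, world axes, zero at the start; "torque": the same for the moment, N m; "grip_width": opening from 0.0 (shut) to 1.0 (fully open).
Only numpy, scipy, OpenCV 4.12 (cv2) and the standard library are available. Lean on these libraries where they do the work, as an engineer would, in place of code of your own. Each camera call takes 0.05 s, during which the arm holds its last target. There are 200 camera calls.

## Task

Get the hand sampling pump ready for its leak test: first close the hinged upper half of the filter holder fully down onto its lower half, so that the rims meet edge to edge; only then pull the spring-return handle out until its pointer stands over the index clip on the scale. Keep it there: the program finishes while the gripper is still holding the drawn handle at the clip. Leave the cup, the bottle and the syringe pack where they are.

Things in the scene. Friction and masses are not known exactly. Their poses are not given: they have to be found in the camera images.
- pump: hand sampling pump, fixed to the desk: base plate 120 x 340 mm, top 10 mm high. Origin on the desk, mid-width. +y = pull direction, +x = hinge side of the holder, z up. White square filter holder 90 x 90 mm centred at y -85 mm; white barrel, top 53 mm high, y -25 to 54; handle at y 105 when home; white scale strip along x -45, y 65 to 185, top 18 mm high
- shell_lid (a joint): hinge of the holder's upper half, rad: 0 = closed, rims meeting edge to edge; grows as it opens up and back toward the pump's +x (about 1.57 = upright). A stiff hinge: it stays where it is left, about 1 N at the free edge moves it
- shell_hinge (a point): middle of the lid's hinge axis (parallel to the pump's y), 36 mm above the desk, 48 mm to the pump's +x side of the holder's centre
- lid_edge (a point): middle of the free edge of the lid's outer (top) face: 93 mm from the hinge along the lid and 20 mm above the rim plane, i.e. 56 mm above the desk when closed. The lid is 90 mm wide (along the hinge); a thumb tab 36 mm wide sticks out 11 mm beyond this edge
- pull_handle (a joint): draw of the pull handle, m: 0 = home (pulled in by its spring), grows along the pump's +y, end stop at 0.085. The spring pulls back with 4 N at home, rising 1 N per 10 mm; released, it goes home by itself
- grip (a point): middle of the ribbed part of the handle's upright grey paddle, 84 mm above the desk. The paddle is 14 mm thick (along the pump's y), 40 mm wide (along x) and reaches up to 102 mm above the desk; at home 44 mm are free between it and the barrel's end
- pointer (a point): tip of the steel pointer that the handle carries out over the scale strip, 34 mm above the desk; it moves with the handle along the pump's y, in line with the paddle's middle
- index_clip: grey index clip fixed on the scale strip, 12 mm wide along the pull; origin in its middle, on its underside, 18 mm above the desk; top 5 mm higher, below the pointer's path. Axes parallel to the pump's: the pointer is over its middle when its y in this frame is 0, which is at a draw of 30 to 65 mm
- sample_cup: screw-cap sample cup, 62 mm across, 69 mm high, on the desk beside the holder; origin under its middle; bystander
- reagent: brown dropper bottle, 36 mm across, 67 mm high, on the desk on the pump's hinge side; origin under its middle; bystander
- syringe_pack: packed syringe, 36 x 155 x 27 mm, lying on the desk on the pump's scale side; origin under its middle; bystander

How it is judged:
By the outcome, as a careful person would: the job done as asked, in the order asked, and still so for the second after the job is handed in, while the arm keeps its last pose, push and grip.
It also fails if it takes over 43 s, if anything falls off the work surface, if the arm or the gripper's body presses on something with over 40 N, if the wrist force passes 120 N, or if a joint passes its speed limit or range.

## Working session

There is one attempt and no reset: what is moved stays moved. The work goes in short steps, Python scripts to look and compute and a tool call to move; the robot and the scene stay as the last step left them, time stands still between calls to the robot, and variables do not carry over. Pictures are saved under pics/ and viewed, about 8 in all and at most 12, crops included, and the job is handed in when it is done.

Besides the shell and the picture viewer there is one more tool, called after "Emit:" in YAML: its name, and indented under it one key for each argument. apply_moves: Moves the arm, as the interface text tells. Its arguments: {"type":"object","properties":{"offset":{"type":"array","items":{"type":"array","items":{"type":"number"}}},"turn":{"type":"array","items":{"type":"array","items":{"type":"number"}}},"hand":{"type":"array","items":{"type":"number"}}},"required":["offset","turn","hand"]}

```bash
mkdir -p pics; cat > h.py <<'E'
import numpy as np, cv2
from workcell import robot, viewer, outline_of, place_of
def snap(c,f):
    im=viewer.get_image(c); cv2.imwrite('pics/'+f,im[:,:,::-1]); return im
def ray(c,rc):
    k=viewer.calibration(c); R=cv2.Rodrigues(np.array(k['rvec'],float))[0]; K=np.array(k['K'])
    d=R.T@np.linalg.solve(K,[rc[1],rc[0],1]); return -R.T@np.array(k['tvec'],float).ravel(), d
def at_z(c,rc,z):
    o,d=ray(c,rc); return o+d*(z-o[2])/d[2]
def proj(c,P):
    k=viewer.calibration(c); return cv2.projectPoints(np.array(P,float).reshape(-1,3),np.array(k['rvec'],float),np.array(k['tvec'],float),np.array(k['K']),None)[0].reshape(-1,2)
E
python3 - <<'E'
from h import *
a=snap('scene','s0.png');b=snap('top','t0.png')
Z={'pump':0,'shell_hinge':.036,'lid_edge':None,'grip':.084,'pointer':.034,'index_clip':.018,'sample_cup':0,'reagent':0,'syringe_pack':0}
for n,z in Z.items():
  for c in ('scene','top'):
    r=place_of(c,n)
    for d in r[:2]: print(n,c,round(d['p'],2),np.round(d['position'],1),None if z is None else np.round(at_z(c,d['position'],z),4))
print(robot.sense()['t'])
E
```

```text
pump scene 0.63 [236.4 368. ] [0.406  0.0459 0.    ]
pump scene 0.58 [207.4 316.3] [ 0.5258 -0.0623  0.    ]
shell_hinge scene 0.94 [178.2 294.6] [ 0.5821 -0.1421  0.036 ]
shell_hinge top 0.92 [213.9 387.6] [ 0.5714 -0.1458  0.036 ]
lid_edge scene 0.55 [145.4 289.6] None
lid_edge top 0.82 [198.8 395.9] None
lid_edge top 0.63 [285.1 367.1] None
grip scene 0.73 [209.2 319. ] [0.5215 0.0406 0.084 ]
grip top 0.62 [212.1 299. ] [0.5292 0.0429 0.084 ]
pointer scene 0.77 [223.4 337.4] [0.4787 0.035  0.034 ]
pointer top 0.55 [239.3 298.7] [0.4787 0.0349 0.034 ]
index_clip scene 0.6 [242.8 336.2] [0.484  0.0815 0.018 ]
sample_cup scene 0.93 [190.8 356.5] [ 0.4149 -0.1277  0.    ]
sample_cup top 0.93 [283.8 363.3] [ 0.4134 -0.1232  0.    ]
reagent scene 0.76 [222.3 271.2] [ 0.6385 -0.0097  0.    ]
reagent top 0.68 [173.4 335.7] [ 0.6503 -0.0169  0.    ]
syringe_pack scene 0.62 [234.8 364.6] [0.4134 0.0404 0.    ]
syringe_pack top 0.71 [268.2 284.8] [0.4131 0.0541 0.    ]
syringe_pack top 0.66 [282.  364.8] [ 0.4179 -0.1258  0.    ]
1.0
```

View pics/s0.png

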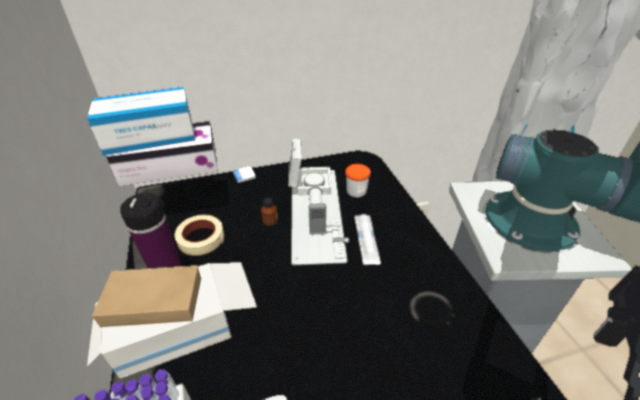

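View pics/t0.png

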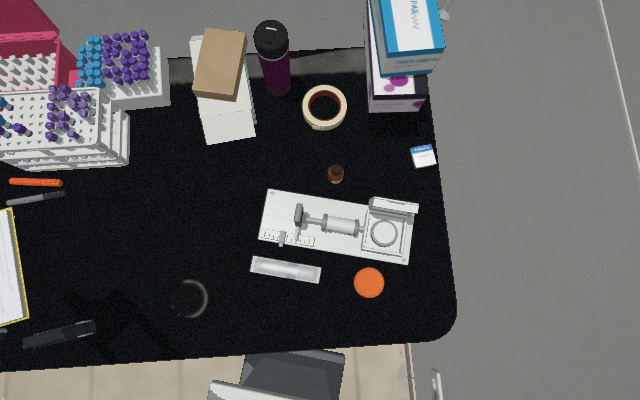

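```bash
python3 - <<'E'
from h import *
C=[at_z('top',rc,.01)[:2] for rc in [(189,271),(205,418),(264,409),(240,258)]]
print(np.round(C,4))
m=np.mean(C,0);print(m)
v=(C[0]-C[1])+(C[3]-C[2]); print('y dir',v/np.linalg.norm(v), np.degrees(np.arctan2(-v[0],v[1])),np.linalg.norm(v)/2)
# triangulate lid edge
def tri(a,b):
    (o1,d1),(o2,d2)=ray('scene',a),ray('top',b); d1/=np.linalg.norm(d1); d2/=np.linalg.norm(d2)
    s=np.linalg.lstsq(np.c_[d1,-d2],o2-o1,rcond=None)[0]; p,q=o1+s[0]*d1,o2+s[1]*d2; return (p+q)/2,np.linalg.norm(p-q)
for n,a,b in [('lid',(145.4,289.6),(198.8,395.9)),('hinge',(178.2,294.6),(213.9,387.6)),('grip',(209.2,319),(212.1,299)),('ptr',(223.4,337.4),(239.3,298.7)),('bottle',(222.3,271.2),(173.4,335.7))]: print(n,*tri(a,b))
for c in('top','scene'):
  for d in outline_of(c,'pump')[:1]: print(c,d['p'],d['box'])
  im=cv2.imread('pics/%s0.png'%c[0])
  cr=im[180:275,245:425] if c=='top' else im[130:270,270:380]
  s=4 if c=='top' else 4
  cv2.imwrite('pics/c%s.png'%c,cv2.resize(cr,None,fx=s,fy=s,interpolation=cv2.INTER_CUBIC))
a=cv2.imread('pics/ctop.png');print(a.shape);print(robot.sense()['ee_rot'])
E
```

```text
[[ 0.5821  0.1217]
 [ 0.6106 -0.2142]
 [ 0.475  -0.2139]
 [ 0.4621  0.125 ]]
[ 0.53247178 -0.0453509 ]
y dir [-0.06116967  0.99812738] 3.5069532869566955 0.33801661944223604
lid [ 0.58669688 -0.14276714  0.13704432] 0.007133050601281858
hinge [ 0.57755257 -0.14728545  0.03069114] 0.009941344384534846
grip [0.5250274  0.04316006 0.08731077] 0.007101385297386731
ptr [0.47869984 0.03487129 0.03387835] 0.00011201367473770005
bottle [ 0.64513533 -0.01620874 -0.00383112] 0.012042444952321835
top 0.4 [295.9, 203.1, 67.5, 35.5]
scene 0.95 [288.0, 138.8, 61.5, 125.2]
(380, 720, 3)
[[-9.03136079e-01  4.29354426e-01  7.10467064e-06]
 [ 4.29354426e-01  9.03136079e-01  9.33420418e-06]
 [-2.40880251e-06  1.14804783e-05 -1.00000000e+00]]
```

View pics/ctop.png

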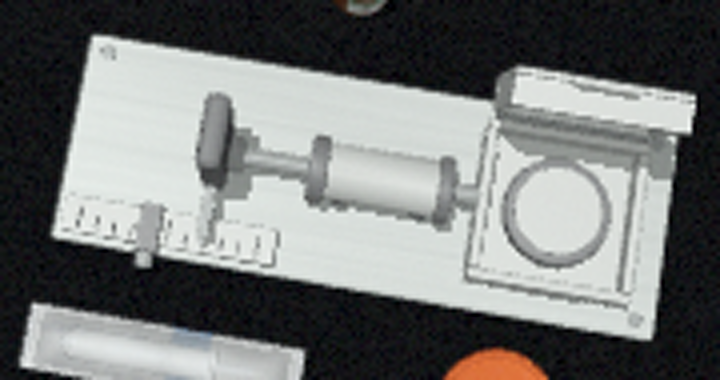

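The top crop shows the lid standing about upright on the far side. The handle is at home (crop 215,140), with the pointer at (206,238) and the clip at (148,215), about 33 mm from the pointer. The pump's yaw is about 2°, and its origin is near (0.527, -0.0625). I'll move above the pump and look with the wrist camera.

Emit:
apply_moves:
  offset:
    - [-4, -2.7, -0.6]
    - [-8, -5.4, -1.2]
    - [-12, -8.1, -1.8]
    - [-16, -10.8, -2.4]
    - [-20, -13.5, -3]
    - [-24, -16.2, -3.6]
    - [-28, -18.9, -4.2]
    - [-32, -21.6, -5]
  turn:
    - [0, 0, -4]
    - [0, 0, -8]
    - [0, 0, -12]
    - [0, 0, -16]
    - [0, 0, -20]
    - [0, 0, -24]
    - [0, 0, -27.3]
    - [0, 0, -27.3]
  hand: [0.5, 0.5, 0.5, 0.5, 0.5, 0.5, 0.5, 0.5]

```text
t: 1.9
eef_pos: [0.4329, 0.1624, 0.2926]
ee_rot: [[-0.999, -0.034, 0.0], [-0.034, 0.999, 0.0], [-0.0, 0.0, -1.0]]
contact_force: [-0.5, -0.1, 0.1]
grip_width: 0.501
```

Emit:
apply_moves:
  offset:
    - [-2.5, -4.2, 0]
    - [-5, -8.4, -1]
    - [-7.5, -12.6, -1.5]
    - [-10, -16.8, -2]
    - [-11, -20.6, -2]
    - [-11, -20.6, -2]
  turn:
    - [0, 0, 0]
    - [0, 0, 0]
    - [0, 0, 0]
    - [0, 0, 0]
    - [0, 0, 0]
    - [0, 0, 0]
  hand: [0.3, 0.2, 0.1, 0, 0, 0]

```text
t: 2.5
eef_pos: [0.5502, -0.0427, 0.3112]
ee_rot: [[-1.0, -0.026, -0.001], [-0.026, 1.0, -0.002], [0.001, -0.002, -1.0]]
contact_force: [-0.4, 1.3, -0.7]
grip_width: 0.003
```

```bash
python3 - <<'E'
from h import *
im=snap('wrist','w0.png')
print(robot.sense()['eef_pos'],robot.sense()['grip_width'])
Z={'shell_hinge':.036,'lid_edge':.13,'grip':.084,'pointer':.034,'index_clip':.018}
for n,z in Z.items():
    for d in place_of('wrist',n)[:2]: print(n,round(d['p'],2),np.round(d['position'],1),np.round(at_z('wrist',d['position'],z),4))
E
```

```text
[ 0.5494857  -0.04020202  0.31147464] -0.0016778512563583995
shell_hinge 0.89 [183.5 234. ] [ 0.5773 -0.1426  0.036 ]
lid_edge 0.74 [211.7 211. ] [ 0.5829 -0.141   0.13  ]
grip 0.26 [139.9 307.2] [ 0.518 -0.053  0.084]
pointer 0.64 [ 94.8 400.8] [0.4699 0.0493 0.034 ]
index_clip 0.59 [182.9 233.6] [ 0.5817 -0.1458  0.018 ]
index_clip 0.58 [101.9 419.9] [0.4768 0.0759 0.018 ]
```

View pics/w0.png

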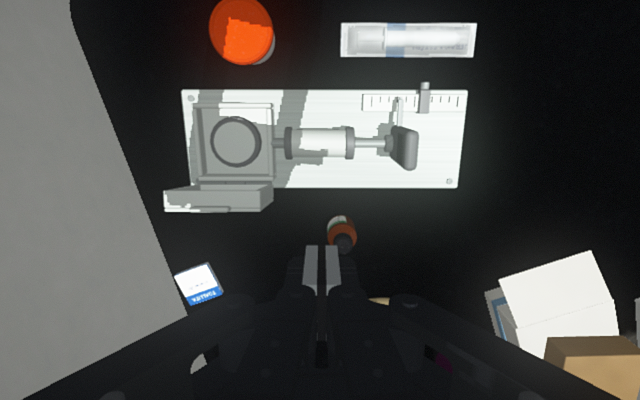

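The wrist view shows the lid upright along (165–272, 185–212), the pointer tip near (397,97), the clip at (424,100) and the paddle at (405,148). I'll refine the yaw and the draw, and plan the lid path.

```bash
python3 - <<'E'
from h import *
P=lambda c,r,z: at_z('wrist',(r,c),z)
A,B,D=P(181,90,.01),P(469,89.5,.01),P(459,188,.01)
print(A,B,D,'yaw',np.degrees(np.arctan2(-(B-A)[0],(B-A)[1])),np.linalg.norm(B-A),np.linalg.norm(B-D))
p,c=P(397,100,.034),P(424,98,.023); print('ptr',p,'clip',c)
cs=cv2.imread('pics/w0.png')[70:210,150:480]
cv2.imwrite('pics/w0c.png',cv2.resize(cs,None,fx=2.4,fy=2.4,interpolation=cv2.INTER_CUBIC))
print('lid outer/inner top edges',P(218,212,.13),P(218,190,.13))
E
```

```text
[ 0.47272173 -0.2060562   0.01      ] [0.46071866 0.13455406 0.01      ] [0.5805547  0.13979839 0.01      ] yaw 2.0182611893347917 0.34082169564271475 0.1199507371642012
ptr [0.4756571  0.04561092 0.034     ] clip [0.47231523 0.07883797 0.023     ]
lid outer/inner top edges [ 0.58339459 -0.13364057  0.13      ] [ 0.56192526 -0.13261595  0.13      ]
```

Emit:
apply_moves:
  offset:
    - [-3, -3.6, 0]
    - [-6, -7.2, 0]
    - [-8.7, -10.4, 1]
    - [-8.7, -10.4, 6]
    - [-8.7, -10.4, 11]
    - [-8.7, -10.4, 16]
    - [-8.7, -10.4, 19.5]
    - [-8.7, -10.4, 19.5]
  turn:
    - [0, 0, 0]
    - [0, 0, 0]
    - [0, 0, 0]
    - [0, 0, 0]
    - [0, 0, 0]
    - [0, 0, 0]
    - [0, 0, 0]
    - [0, 0, 0]
  hand: [0, 0, 0, 0, 0, 0, 0, 0]

```text
t: 3.6
eef_pos: [0.6352, -0.1363, 0.1096]
ee_rot: [[-0.999, -0.035, -0.014], [-0.035, 0.999, 0.005], [0.014, 0.005, -1.0]]
contact_force: [0.1, 0.4, -0.9]
grip_width: -0.001
```

Emit:
apply_moves:
  offset:
    - [1.5, 0, -0.3]
    - [3, 0, -0.3]
    - [4.2, 0, -0.3]
    - [5.2, 0, -0.3]
    - [6.2, 0, -0.3]
    - [6.8, 0, -0.2]
    - [6.8, 0, -0.2]
  turn:
    - [0, 0, 0]
    - [0, 0, 0]
    - [0, 0, 0]
    - [0, 0, 0]
    - [0, 0, 0]
    - [0, 0, 0]
    - [0, 0, 0]
  hand: [0, 0, 0, 0, 0, 0, 0]

```text
t: 4.3
eef_pos: [0.571, -0.1414, 0.12]
ee_rot: [[-0.999, -0.033, 0.001], [-0.033, 0.999, -0.0], [-0.001, -0.0, -1.0]]
contact_force: [0.4, 0.6, 1.0]
grip_width: -0.001
```

Emit:
apply_moves:
  offset:
    - [0.9, 0, 0.3]
    - [1.8, 0, 0.8]
    - [2.6, 0, 1.4]
    - [3.4, 0, 2.1]
    - [4.0, 0, 2.8]
    - [4.5, 0, 3.5]
    - [4.9, 0, 4.1]
    - [5.1, 0, 4.6]
  turn:
    - [0, 0, 0]
    - [0, 0, 0]
    - [0, 0, 0]
    - [0, 0, 0]
    - [0, 0, 0]
    - [0, 0, 0]
    - [0, 0, 0]
    - [0, 0, 0]
  hand: [0, 0, 0, 0, 0, 0, 0, 0]

```text
t: 5.1
eef_pos: [0.5198, -0.1429, 0.0724]
ee_rot: [[-0.999, -0.033, -0.001], [-0.033, 0.999, 0.0], [0.001, 0.0, -1.0]]
contact_force: [-0.0, -0.1, 0.8]
grip_width: 0.003
```

Emit:
apply_moves:
  offset:
    - [0.3, 0, 0.2]
    - [0.6, 0, 0.4]
    - [0.8, 0, 0.5]
    - [0.8, 0, 0.6]
    - [0.8, 0, 0.7]
    - [0.8, 0, 0.7]
  turn:
    - [0, 0, 0]
    - [0, 0, 0]
    - [0, 0, 0]
    - [0, 0, 0]
    - [0, 0, 0]
    - [0, 0, 0]
  hand: [0, 0, 0, 0, 0, 0]

```text
t: 5.7
eef_pos: [0.5125, -0.1434, 0.067]
ee_rot: [[-0.999, -0.033, -0.0], [-0.033, 0.999, -0.0], [0.0, -0.0, -1.0]]
contact_force: [-2.7, -0.0, 4.1]
grip_width: 0.0
```

Emit:
apply_moves:
  offset:
    - [0, 0, 0.1]
    - [0, 0, 0.2]
    - [0, 0, 0.2]
    - [0, 0, 0.3]
    - [0, 0, 0.3]
  turn:
    - [0, 0, 0]
    - [0, 0, 0]
    - [0, 0, 0]
    - [0, 0, 0]
    - [0, 0, 0]
  hand: [0, 0, 0, 0, 0]

```text
t: 6.2
eef_pos: [0.5125, -0.1434, 0.0668]
ee_rot: [[-0.999, -0.033, 0.0], [-0.033, 0.999, -0.001], [-0.0, -0.001, -1.0]]
contact_force: [-8.7, 1.9, 17.2]
grip_width: 0.002
```

Emit:
apply_moves:
  offset:
    - [0, 0, -4]
    - [0, 0, -8]
    - [-0.3, 4, -12]
    - [-0.6, 8, -15]
    - [-1, 12, -17]
    - [-1.4, 16, -18]
    - [-1.7, 18.8, -18]
    - [-1.7, 18.8, -18]
  turn:
    - [0, 0, 0]
    - [0, 0, 0]
    - [0, 0, 0]
    - [0, 0, 0]
    - [0, 0, 0]
    - [0, 0, 0]
    - [0, 0, 0]
    - [0, 0, 0]
  hand: [0, 0, 0, 0.3, 0.55, 0.55, 0.55, 0.55]

```text
t: 7.0
eef_pos: [0.5238, 0.0486, 0.2439]
ee_rot: [[-0.999, -0.038, 0.002], [-0.038, 0.999, 0.002], [-0.002, 0.002, -1.0]]
contact_force: [0.9, -0.5, 0.3]
grip_width: 0.551
```

```bash
python3 - <<'E'
from h import *
im=snap('wrist','w1.png'); s=snap('scene','s1.png')
print(robot.sense()['eef_pos'],robot.sense()['grip_width'],robot.sense()['t'])
Z={'grip':.084,'pointer':.034,'index_clip':.018,'lid_edge':.056}
for n,z in Z.items():
  for c in('wrist','scene'):
    for d in place_of(c,n)[:2]: print(n,c,round(d['p'],2),np.round(d['position'],1),np.round(at_z(c,d['position'],z),4))
w=np.zeros((400,900,3),np.uint8)
cv2.imwrite('pics/s1c.png',cv2.resize(cv2.imread('pics/s1.png')[130:270,270:390],None,fx=4,fy=4,interpolation=cv2.INTER_CUBIC))
E
```

```text
[0.52337338 0.04555892 0.24293696] 0.54853269642718 7.1
grip wrist 0.57 [185.2 314.8] [0.523  0.0386 0.084 ]
grip scene 0.64 [209.4 317.7] [0.5244 0.0412 0.084 ]
grip scene 0.29 [238.6 366.4] [0.4275 0.1343 0.084 ]
pointer wrist 0.86 [120.3 319.8] [0.4714 0.0405 0.034 ]
pointer wrist 0.15 [128.4 345. ] [0.4782 0.0648 0.034 ]
pointer scene 0.58 [224.3 337.9] [0.4777 0.0381 0.034 ]
index_clip wrist 0.94 [128.9 344.3] [0.48   0.0652 0.018 ]
index_clip wrist 0.62 [123.5 104.5] [ 0.4818 -0.1743  0.018 ]
index_clip scene 0.64 [243.7 335.6] [0.4855 0.0843 0.018 ]
lid_edge wrist 0.57 [126.6 102.8] [ 0.4817 -0.1532  0.056 ]
```

View pics/w1.png

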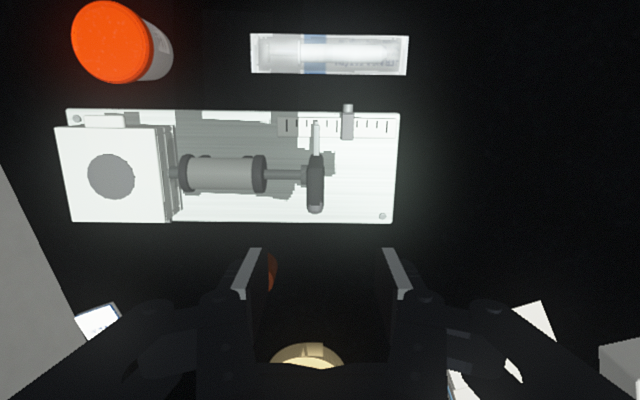

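View pics/s1c.png

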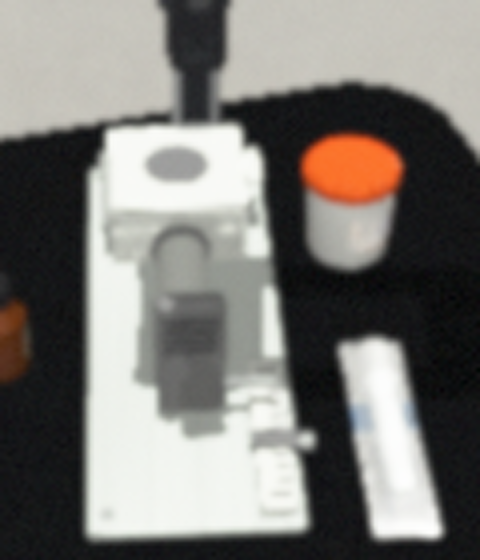

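The lid is closed, with its top flat over the holder at (58–165, 125–220) and the tab at the front. The paddle is at (316,185), the pointer tip at (316,122) and the clip at (347,122). Next I'll grasp the paddle.

Emit:
apply_moves:
  offset:
    - [0, -0.5, 4]
    - [0, -0.5, 8]
    - [0, -0.5, 12]
    - [0, -0.5, 15]
    - [0, -0.5, 16.5]
    - [0, -0.5, 16.5]
    - [0, -0.5, 16.5]
  turn:
    - [0, 0, 0]
    - [0, 0, 0]
    - [0, 0, 0]
    - [0, 0, 0]
    - [0, 0, 0]
    - [0, 0, 0]
    - [0, 0, 0]
  hand: [0.55, 0.55, 0.55, 0.55, 0.55, 0.55, 0.55]

```text
t: 8.2
eef_pos: [0.5239, 0.0399, 0.0788]
ee_rot: [[-0.999, -0.032, 0.001], [-0.032, 0.999, 0.0], [-0.001, 0.0, -1.0]]
contact_force: [0.6, 0.4, -0.6]
grip_width: 0.547
```

Emit:
apply_moves:
  offset:
    - [0, 0, 0]
    - [0, 0, 0]
    - [0, 0, 0]
    - [0, 0, 0]
    - [0, 0, 0]
    - [0, 0, 0]
    - [0, 0, 0]
    - [0, 0, 0]
  turn:
    - [0, 0, 0]
    - [0, 0, 0]
    - [0, 0, 0]
    - [0, 0, 0]
    - [0, 0, 0]
    - [0, 0, 0]
    - [0, 0, 0]
    - [0, 0, 0]
  hand: [0.3, 0.1, 0, 0, 0, 0, 0, 0]

```text
t: 9.0
eef_pos: [0.5247, 0.0437, 0.0806]
ee_rot: [[-0.999, -0.033, 0.004], [-0.033, 0.999, 0.007], [-0.004, 0.007, -1.0]]
contact_force: [-0.3, 10.1, 3.5]
grip_width: 0.154
```

Emit:
apply_moves:
  offset:
    - [0, 0.5, 0]
    - [0, 1.0, 0]
    - [0, 1.5, 0]
    - [0, 2.0, 0]
    - [0, 2.5, 0]
    - [0, 3.0, 0]
    - [0, 3.4, 0]
    - [0, 3.4, 0]
  turn:
    - [0, 0, 0]
    - [0, 0, 0]
    - [0, 0, 0]
    - [0, 0, 0]
    - [0, 0, 0]
    - [0, 0, 0]
    - [0, 0, 0]
    - [0, 0, 0]
  hand: [0, 0, 0, 0, 0, 0, 0, 0]

```text
t: 9.8
eef_pos: [0.524, 0.0726, 0.0805]
ee_rot: [[-0.999, -0.032, 0.004], [-0.032, 0.999, -0.003], [-0.004, -0.004, -1.0]]
contact_force: [0.8, -6.8, 5.2]
grip_width: 0.154
```

```bash
python3 - <<'E'
from h import *
a=snap('wrist','w2.png');b=snap('scene','s2.png');t=snap('top','t2.png')
s=robot.sense();print(s['eef_pos'],s['grip_width'],s['contact_force'],s['t'])
for n,z in {'pointer':.034,'index_clip':.018}.items():
  for c in('wrist','scene','top'):
    for d in place_of(c,n)[:2]: print(n,c,round(d['p'],2),np.round(d['position'],1),np.round(at_z(c,d['position'],z),4))
g=lambda f,y,x,h,w,k:cv2.resize(cv2.imread('pics/'+f)[y:y+h,x:x+w],None,fx=k,fy=k,interpolation=cv2.INTER_CUBIC)
A=g('w2.png',0,160,400,400,1); B=g('s2.png',200,310,50,50,8)
cv2.imwrite('pics/m2.png',np.hstack([A,B]))
E
```

```text
[0.52399237 0.07225638 0.08054246] 0.15183651934962228 [ 0.4567973  -6.21439629  6.55838766] 9.95
pointer wrist 0.57 [141.6 323.8] [0.4742 0.0714 0.034 ]
pointer scene 0.64 [232.8 342.7] [0.4687 0.0662 0.034 ]
pointer top 0.57 [237.7 286.3] [0.4769 0.062  0.034 ]
index_clip wrist 0.71 [150.2 325.9] [0.4807 0.0727 0.018 ]
index_clip scene 0.6 [241.6 336.1] [0.484  0.0778 0.018 ]
index_clip top 0.63 [240.2 284.8] [0.4725 0.0655 0.018 ]
```

View pics/m2.png

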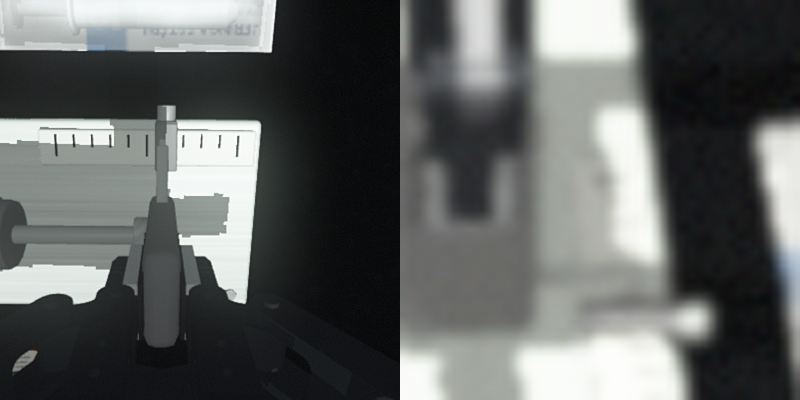

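The pointer is now over the clip but slightly short: crop column ≈162 against ≈166 for the clip. I'll zoom in to get the remaining offset.

```bash
python3 - <<'E'
from h import *
im=cv2.imread('pics/w2.png')
cv2.imwrite('pics/z2.png',cv2.resize(im[95:215,280:370],None,fx=6,fy=5,interpolation=cv2.INTER_CUBIC))
# world y at the two heights per column
for c in (318,320,322,324,326,328): print(c,'ptr',at_z('wrist',(145,c),.034)[1].round(4),'clip top',at_z('wrist',(145,c),.023)[1].round(4))
for c in(316,325,337):print(c,at_z('wrist',(165,c),.023)[:2])
E
```

```text
318 ptr 0.0684 clip top 0.0683
320 ptr 0.0694 clip top 0.0694
322 ptr 0.0704 clip top 0.0705
324 ptr 0.0715 clip top 0.0715
326 ptr 0.0725 clip top 0.0726
328 ptr 0.0735 clip top 0.0737
316 [0.48830902 0.06751614]
325 [0.48815609 0.07244119]
337 [0.48795224 0.07900604]
```

View pics/z2.png

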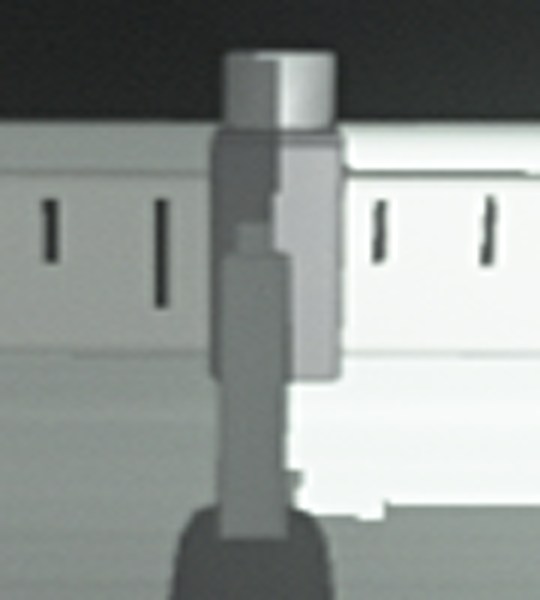

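Emit:
apply_moves:
  offset:
    - [0, 0.1, 0]
    - [0, 0.2, 0]
    - [0, 0.22, 0]
    - [0, 0.22, 0]
    - [0, 0.22, 0]
  turn:
    - [0, 0, 0]
    - [0, 0, 0]
    - [0, 0, 0]
    - [0, 0, 0]
    - [0, 0, 0]
  hand: [0, 0, 0, 0, 0]

```text
t: 10.75
eef_pos: [0.5239, 0.0742, 0.0805]
ee_rot: [[-1.0, -0.031, 0.004], [-0.031, 1.0, -0.004], [-0.004, -0.004, -1.0]]
contact_force: [-0.4, -7.0, 4.9]
grip_width: 0.157
```

```bash
python3 - <<'E'
from h import *
snap('wrist','w3.png');snap('scene','s3.png');snap('top','t3.png')
s=robot.sense();print(s['eef_pos'],s['grip_width'],s['contact_force'],s['t'])
for n in('sample_cup','reagent','syringe_pack'):
  for d in place_of('top',n)[:1]: print(n,d['position'])
g=lambda f,y,x,h,w,k:cv2.resize(cv2.imread('pics/'+f)[y:y+h,x:x+w],None,fx=k,fy=k,interpolation=cv2.INTER_CUBIC)
cv2.imwrite('pics/m3.png',np.hstack([g('w3.png',95,280,100,80,5),g('s3.png',140,275,125,100,4)]))
E
```

```text
[0.52393428 0.07415858 0.08051425] 0.15158107998154646 [ 0.1459843  -6.9608674   5.63480996] 10.9
sample_cup [282.7, 362.7]
reagent [174.1, 333.1]
syringe_pack [268.2, 283.2]
```

View pics/m3.png

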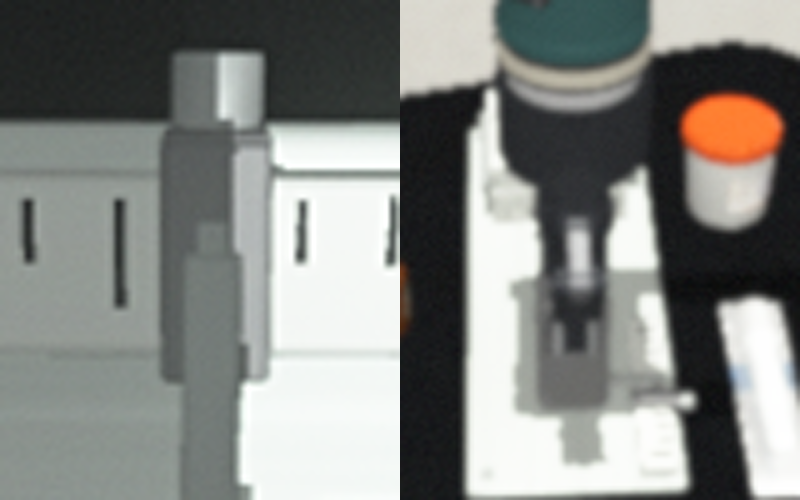

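Emit:
apply_moves:
  offset:
    - [0, 0.05, 0]
    - [0, 0.05, 0]
    - [0, 0.05, 0]
    - [0, 0.05, 0]
  turn:
    - [0, 0, 0]
    - [0, 0, 0]
    - [0, 0, 0]
    - [0, 0, 0]
  hand: [0, 0, 0, 0]

```text
t: 11.45
eef_pos: [0.5239, 0.0746, 0.0805]
ee_rot: [[-1.0, -0.031, 0.004], [-0.031, 1.0, -0.004], [-0.004, -0.004, -1.0]]
contact_force: [0.2, -6.9, 5.7]
grip_width: 0.153
```

```bash
python3 - <<'E'
from h import *
snap('wrist','w4.png');snap('top','t4.png')
s=robot.sense();print(s['eef_pos'],s['grip_width'],s['contact_force'],s['t'])
g=lambda f,y,x,h,w,k:cv2.resize(cv2.imread('pics/'+f)[y:y+h,x:x+w],None,fx=k,fy=k,interpolation=cv2.INTER_CUBIC)
a=g('w4.png',95,280,80,60,5);b=g('t4.png',185,340,100,100,4);cv2.imwrite('pics/m4.png',np.hstack([a,b]))
E
```

```text
[0.52393076 0.07463713 0.08054304] 0.15263048599385393 [ 0.20977111 -6.92173477  6.24391566] 11.55
```

View pics/m4.png

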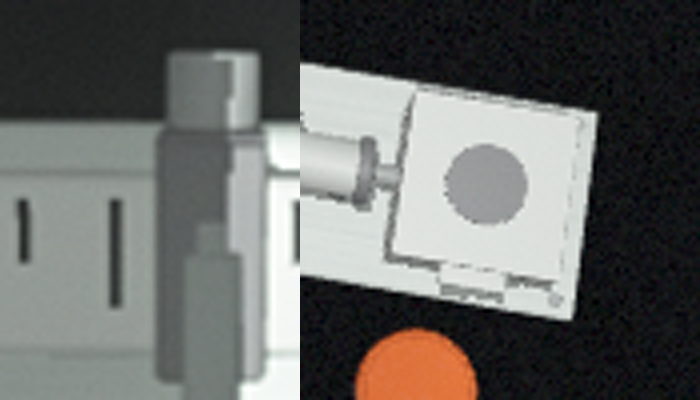

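The lid lies flat and closed in the top view. The pointer tip, at about crop column 211, is centred over the clip, which spans 157–266. I'm handing the job in.

```bash
python3 -c "
from h import *
print(robot.finish_job())"
```

```text
the job is handed in; nothing more can be done
None
```

I closed the lid first, then drew the handle out to the index clip, and handed the job in at about 11.6 s with the gripper still holding it.

- **Lid:** I pushed it over from behind with shut fingers, then pressed it down. It stopped hard at 17 N with the fingertips 56 mm above the desk, which matches the closed height. The last top view shows it lying flat on the holder.
- **Handle:** The paddle is gripped firmly, at about 13 mm opening, and the force reading is about 7 N, in line with the spring. By the gripper's travel the draw is about 31 mm. In the last wrist picture the pointer is over the clip's middle to within about 0.5 mm.
- **Bystanders:** After the pull, just before the last 0.5 mm adjustment, the top camera had the cup, bottle and syringe pack within about 3 pixels of where they started, so they look unmoved.
- **Disagreement:** The networks' positions for the pointer and clip disagreed by up to about 20 mm between cameras. I set the final position from the close wrist picture instead.

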